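# Click the big socket onto the ratchet for the vice bolts

## Task

The big bolts of the bench vice are next, so make up the ratchet: take the largest socket off the rail and, without forcing it, turn it until it finds the ratchet's square drive and press it fully home so that the spring ball clicks in. Then lift it gently to check that it holds, so that the ratchet's head just comes up out of its cradle with it, lower the ratchet back and let go. Leave everything else where it is.

Things in the scene. Friction and masses are not known exactly. Their poses are not given: they have to be found in the camera images.
- socket24: The largest of four round chromed sockets standing on the rail, the one to fit: 32 mm across, 42 mm tall, about 130 g. Origin: centre of its lower end face (the square-hole end, already facing down), z up its axis. Square hole 13.5 mm wide, 16.5 mm deep, its sides parallel to the body's x and y; its first 1.5 mm flare to 14.9 mm. Round outside, plain to grip.
- socket24_top (a point): Centre of the same socket's upper end (dark hexagon), 42 mm above its origin. On the rail the socket stands on the rail's top face, 12 mm above the bench, loosely over a stud 9 mm thick and 10 mm high, and lifts straight off.
- ratchet: Half-inch ratchet, 235 mm long, 0.45 kg, lying on its back in a felt-lined wooden cradle; round steel head 38 mm across, face up; black handle with red bands towards its own -x. Origin: centre of the head's face, 36 mm above the bench at rest, which is the foot of the upright square drive; z up. The head gives about 1 mm under 20 N (felt).
- drive_top (a point): Centre of the square drive's top, 15 mm above the head's face; axes of the handle. The drive is 12.6 mm square, its top 1 mm chamfered to 11 mm. It stands at any angle about z: this angle is NOT reported, and it turns only against 0.15 Nm. The socket enters within about 4 degrees (alike every 90); until then its end face rests 12 to 14 mm above the head's face.
- ball_height (a point): Point on the drive's axis 6.5 mm above the head's face, level with the spring ball on one side of the drive. A socket that has entered stops on the ball with its end face 8 to 9 mm above the head; a push of 5 to 20 N takes it past. The ball springs into the dimple in the last 2 mm; fully home the end face meets the head's face (0 mm). Clicked in, it holds well over the 3 N that lift the head.
- handle_pivot (a point): Far end of the ratchet's handle, 205 mm along its -x. The ratchet is not fastened: lifted at its head with about 3 N it tips up about this end, and it sinks back when let down.
- cradle: Fixed wooden block, 285 x 92 x 24 mm, that holds the ratchet; origin at the centre of its underside, x along it towards the ratchet's head, whose centre is 95 mm along +x. Only its lined recess touches the ratchet.
- rail: Fixed aluminium socket rail, 268 x 40 x 12 mm, origin at the centre of its underside, x along it. Five upright red studs on its centre line, 54 mm apart (at -108, -54, 0, 54 and 108 mm along x). The four sockets stand on four of the studs, which on which differs.
- socket19: Smaller socket on the rail, 27 mm across, 38 mm tall; leave alone. Origin: centre of its lower end.
- socket17: Smaller socket on the rail, 24 mm across, 38 mm tall; leave alone. Origin: centre of its lower end.
- socket13: Smallest socket on the rail, 22 mm across, 38 mm tall; leave alone. Origin: centre of its lower end.
- extension: Steel extension bar lying on the bench towards the back, 125 mm long, 21 mm thick; leave alone. Origin: under its middle.
- mallet: Round wooden carver's mallet lying towards the back on the right, 268 mm long, head 78 mm thick; leave alone. Origin: under its middle, on the bench.
- chisel: Wood chisel lying on the bench towards the back, 255 mm long; leave alone. Origin: under the bolster, on the bench.
- glue: White glue bottle with a red cap towards the back on the left, 60 mm across, 130 mm tall; leave alone. Origin: centre of its foot.
There are look-alikes about, which are no part of the job. What is shaped like the socket24 but yellow is not meant.

How it is judged:
On the way, in this order (a step that is already met when the one before it is completed fails the run):
1. the largest socket is pressed fully home on the ratchet's drive, its ball clicked in (z of socket24 in the frame of ratchet between -0.002 and 0.002 m and horizontal distance between socket24 and ratchet below 0.0025 m and angle between the z axis of socket24 and the z axis of ratchet, either way round below 0.08 rad), for 0.2 s.
2. lifted by the socket, the ratchet's head comes up at least 2.5 mm out of the cradle with the socket still home on it (all of step 1 and z of ratchet in the frame of cradle above 0.0385 m), for 0.2 s.
At the end, for the whole second after the job is handed in: The largest socket is home on the ratchet's drive (its end face within 2 mm of the head's face, centred within 2.5 mm, axes within 0.08 rad), the ratchet is back down in its cradle (head within 1.2 mm of its resting height) and both are at rest (all of step 1 and z of ratchet in the frame of cradle below 0.0372 m and linear speed of each of socket24, ratchet below 0.02 m/s); the robot touches nothing.
It fails at once if the socket and the ratchet press on each other with more than 55 N (forced; contact forces summed over all faces) (contact force between socket24 and ratchet above 55 N).
It fails at once if the ratchet's head is lifted more than 30 mm out of the cradle (z of ratchet in the frame of cradle above 0.066 m).
It fails at once if another socket or another thing on the bench is moved out of place (sockets 12 mm, other things 20 mm) (distance of any of socket19, socket17, socket13 from where it was at the start of the episode above 0.012 m or distance of any of extension, mallet, chisel, glue from where it was at the start of the episode above 0.02 m).
It also fails if it takes over 69 s, if anything falls off the work surface, if the arm or the gripper's body presses on something with over 40 N, if the wrist force passes 120 N, or if a joint passes its speed limit or range.

## Robot

A 7-joint arm with a two-finger parallel gripper is mounted at the origin on the work surface. World frame = base frame: x ahead of the robot, y to its left, z up, the work surface at z = 0. Lengths are in m, angles in rad, forces in N, time in s.
With the tool pointing down it reaches from about 0.425 to 1.025 m from the base axis. Payload 3.6 kg.
Tool frame: the origin (TCP) lies between the finger pads; the fingertips stand env.tip_reach ahead of it and the grasp point (between the pads) lies 2 mm behind it (env.tip_reach is the distance from the TCP to the fingertips, in m); z points along the fingers, x is the direction in which the jaws open and shut, and the axes are right-handed (so a half turn about z gives the same grasp; the last joint's range is limited). The gripper opens to 85 mm and grips with 20 to 120 N. Pads are 22 mm wide; open, the fingers measure 114 mm over their backs; the gripper's body (76 mm by 85 mm) begins 54 mm behind the grasp point. The pads swing forward as they close: fully open they stand 13 mm farther back than shut.
Start: joints at [-1.323, 0.591, 0.048, 1.609, -0.033, 0.943, -0.034], TCP at [0.243, 0.683, 0.228] pointing down, gripper open.
Joint ranges: [-2.69, 2.69], [-0.47, 2.24], [-1.27, 1.36], [0.19, 2.51], [-1.53, 4.68], [0.08, 2.07], [-3.09, 3.09]. Speed limits (rad/s): [2.57, 2.57, 3.14, 3.14, 3.14, 3.14, 3.14].

## Interface

Orientations are given as a rotation vector (axis times angle).
In Python, from station import env gives the robot as it stands. Calls block until the motion is done:
- env.move_pose(position, orientation): joint-space move of the TCP to a pose.
- env.move_straight(position, vel=0.15, attitude=None): straight line of the TCP; attitude=None keeps the orientation; vel is the mean speed in m/s.
- env.move_joints(angles): joint-space move.
- env.command_gripper(opening): finger opening in m; the grip force is fixed at half the most; returns when the fingers have stopped.
- env.dwell(seconds).
- env.solve_ik(position, orientation): joint angles nearest the present ones, or None.
- env.observe(): the state.
- env.read_camera(name): name is "scene" or "side" or "wrist"; returns a dict with "pixels" (400x640x3 uint8, red, green, blue), "fx", "fy", "cx", "cy" (pixels), "extrinsics" (4x4, takes a point from camera to world coordinates). Camera axes: x right, y down, z forward; pixel columns grow to the right and rows downward; lengths in m; the calibration is good to about 2 mm. A picture is of the moment at which its call begins. There is no depth.
A pose or a line that the arm cannot do raises env.MotionError and nothing moves.
- env.finish_job(): hands the job in, once; it reports no verdict.
The state is a dict: "time_s": time; "joint_positions": joint angles; "qvel": joint speeds; "tau": joint torques, N m; "ee_pos": TCP position; "orientation": TCP orientation; "force": force on the tool from outside, world axes, zero at the start; "moment": the same for the moment, N m; "grip_width": finger opening in m.
Only numpy, scipy, OpenCV 4.12 (cv2) and the standard library are available. Lean on these libraries where they do the work, as an engineer would, in place of code of your own. Each camera call takes 0.05 s, during which the arm holds its last target. There are 200 camera calls.

## Working session

There is one attempt and no reset: what is moved stays moved. The work goes in short steps, each a Python script; the robot and the scene stay as the last script left them, time stands still between calls to the robot, and variables do not carry over. Pictures are saved under pics/ and viewed, about 8 in all and at most 12, crops included, and the job is handed in when it is done.

```bash
mkdir -p pics; ls; cat > h.py <<'E'
import numpy as np, cv2
from station import env
from scipy.spatial.transform import Rotation as R
def snap(name,fn,crop=None,scale=1):
    c=env.read_camera(name); im=c["pixels"][:,:,::-1]
    np.savez('pics/'+fn+'.npz',**c)
    if crop: im=im[crop[1]:crop[3],crop[0]:crop[2]]
    if scale!=1: im=cv2.resize(im,None,fx=scale,fy=scale,interpolation=cv2.INTER_CUBIC)
    cv2.imwrite('pics/'+fn+'.png',im); return c
def ray(c,u,v,z):
    T=np.array(c["extrinsics"]); d=T[:3,:3]@[(u-c["cx"])/c["fx"],(v-c["cy"])/c["fy"],1]
    return T[:3,3]+d*(z-T[2,3])/d[2]
def proj(c,p):
    T=np.linalg.inv(np.array(c["extrinsics"])); q=T[:3,:3]@p+T[:3,3]
    return np.array([c["fx"]*q[0]/q[2]+c["cx"],c["fy"]*q[1]/q[2]+c["cy"]])
E
python3 - <<'E'
from h import *
a=snap('scene','s1'); b=snap('side','d1')
for c in (a,b): print(c['fx'],c['cx'],c['cy'],np.round(c['extrinsics'],3))
print(env.observe(),env.tip_reach)
E
```

```text
pics
388.4685723547829 314.30754402696823 204.04701176103845 [[-0.846  0.318 -0.428  1.049]
 [ 0.533  0.53  -0.659  0.66 ]
 [ 0.017 -0.786 -0.618  0.7  ]
 [ 0.     0.     0.     1.   ]]
383.13673445842215 323.2365522653272 196.02768356432819 [[-0.818 -0.37   0.44   0.236]
 [-0.575  0.503 -0.645  0.557]
 [ 0.017 -0.781 -0.625  0.622]
 [ 0.     0.     0.     1.   ]]
{'time_s': 0.1, 'joint_positions': array([-1.32256061,  0.59204167,  0.04830686,  1.60971694, -0.03330102,
        0.94269303, -0.03368756]), 'qvel': array([-0.00134746, -0.002436  , -0.00037574, -0.00315256, -0.00120639,
        0.00063831, -0.00104698]), 'tau': array([ 4.81392039e-03, -5.49997687e+01,  1.55329652e+00, -1.98825699e+01,
        9.73106740e-03,  3.76084994e-03, -7.93897470e-06]), 'ee_pos': array([0.24270125, 0.68235895, 0.22673643]), 'orientation': array([ 2.56569479e+00,  1.81074061e+00, -2.52539743e-03]), 'force': array([-0.14558396,  0.42690101,  0.39793979]), 'moment': array([0.00748349, 0.04025907, 0.05425595]), 'grip_width': 0.08543799675594238} 0.017
```

View pics/s1.png

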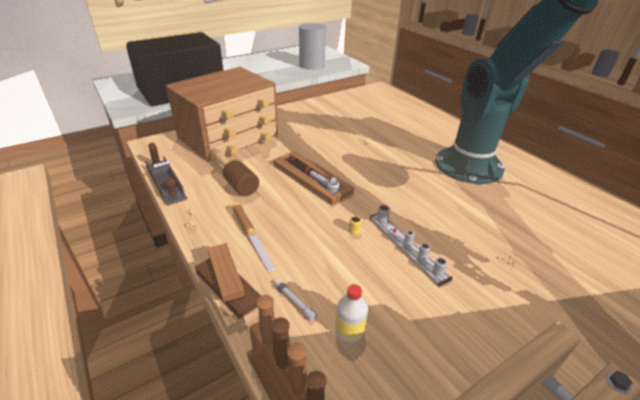

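View pics/d1.png

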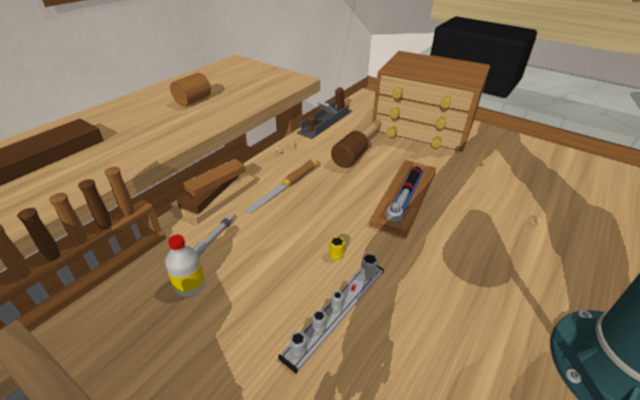

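Scene picture: four chromed sockets on the rail at (384,212), (409,240), (424,253), (441,267); yellow decoy at (355,226); the ratchet drive is near (333,184). Side picture: sockets (370,262), (337,298), (319,321), (298,344); yellow (337,247); drive near (392,212). The lone end socket (384,212)/(370,262) looks largest. I'll check it in enlarged crops.

```bash
python3 - <<'E'
from h import *
a=np.load('pics/s1.npz'); b=np.load('pics/d1.npz')
def cr(c,x,y,w,h,s): return cv2.resize(c['pixels'][y:y+h,x:x+w,::-1],None,fx=s,fy=s,interpolation=cv2.INTER_CUBIC)
t=np.hstack([cr(a,365,195,100,75,4),cr(a,290,160,100,75,4)])
u=np.hstack([cr(b,285,280,100,75,4),cr(b,350,185,100,75,4)])
# second: side rail incl. large socket
u=np.hstack([cr(b,285,245,130,130,2.3077),cr(b,355,185,100,75,4)]) if 0 else np.hstack([cr(b,340,240,100,75,4),cr(b,350,160,100,75,4)])
cv2.imwrite('pics/c1.png',np.vstack([t,u]))
E
```

```text
(no output)
```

View pics/c1.png

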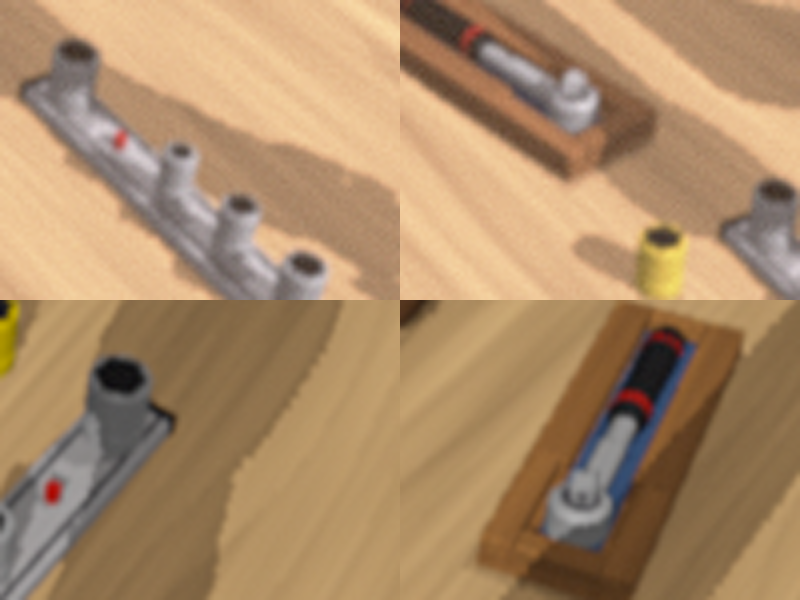

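```bash
python3 - <<'E'
from h import *
a=np.load('pics/s1.npz'); b=np.load('pics/d1.npz')
print('sock',ray(a,384,207.5,.054),ray(b,370,259.2,.054))
print('drive',ray(a,333.3,179,.051),ray(b,395,205,.051))
print('stud2',ray(a,395,229,.022),ray(b,353.3,361.5-240+240-75+2 if 0 else 286,.022))
print('others',[ray(a,u,v,.05).round(3) for u,v in((410,232.5),(425,245.7),(441.2,261))],[ray(b,u,v,.05).round(3) for u,v in((337,293.5),(319,315.5),(298,338))])
print('handle red band',ray(a,407.5-400+0 if 0 else 307.5,169,.04),ray(b,508.75-350-400+0 if 0 else 508/4-100+0 if 0 else 408.5,185.5,.04))
from scipy.spatial.transform import Rotation as R
print(R.from_rotvec(env.observe()['orientation']).as_matrix().round(3))
E
```

```text
sock [0.44867894 0.07880734 0.054     ] [0.4472494  0.07884457 0.054     ]
drive [ 0.48662047 -0.10539062  0.051     ] [ 0.48446742 -0.104438    0.051     ]
stud2 [0.45326427 0.13481532 0.022     ] [0.45109728 0.13136711 0.022     ]
others [array([0.454, 0.186, 0.05 ]), array([0.456, 0.24 , 0.05 ]), array([0.461, 0.296, 0.05 ])] [array([0.456, 0.183, 0.05 ]), array([0.456, 0.239, 0.05 ]), array([0.459, 0.294, 0.05 ])]
handle red band [ 0.51501417 -0.20471472  0.04      ] [ 0.49659469 -0.20705206  0.04      ]
[[ 0.335  0.942 -0.001]
 [ 0.942 -0.335 -0.002]
 [-0.002  0.    -1.   ]]
```

```bash
cat >> h.py <<'E'
def ori(yaw):  # tool down, tool x at world angle yaw
    c,s=np.cos(yaw),np.sin(yaw)
    return R.from_matrix(np.array([[c,s,0],[s,-c,0],[0,0,-1]])).as_rotvec()
E
python3 - <<'E'
from h import *
for d in (-180,-135,-90,-45,-3,45,90,135):
    f=lambda p:(lambda q:None if q is None else np.round(q,2))(env.solve_ik(p,ori(np.radians(d))))
    print(d,f([.448,.079,.2]),f([.4855,-.105,.1]))
env.move_pose([.448,.079,.20],ori(np.radians(-3)))
c=snap('wrist','w1'); print(env.observe()['ee_pos'],env.observe()['time_s'],np.round(c['extrinsics'],3),c['fx'])
env.move_pose([.4855,-.105,.197],ori(np.radians(-3)))
c2=snap('wrist','w2'); print(env.observe()['ee_pos'],env.observe()['time_s'])
print(proj(c,np.array([.448,.079,.054])),proj(c2,np.array([.4855,-.105,.051])))
cv2.imwrite('pics/w12.png',np.vstack([cv2.resize(k['pixels'][:,:,::-1],(480,300)) for k in (c,c2)]))
E
```

```text
-180 [-0.03  0.31 -0.3   2.21  0.15  0.64  2.7 ] [ 0.39  0.54 -0.36  2.2   0.41  0.47  2.85]
-135 [-1.1   0.57  1.19  2.25 -0.76  0.81 -1.75] [-0.54  0.76  0.99  2.24 -1.05  0.73 -1.15]
-90 [-0.91  0.4   0.83  2.25 -0.48  0.67 -1.3 ] [-0.26  0.58  0.52  2.23 -0.63  0.48 -0.81]
-45 [-0.77  0.35  0.64  2.24 -0.35  0.64 -0.67] [-0.17  0.55  0.39  2.22 -0.48  0.45 -0.18]
-3 [-0.65  0.33  0.47  2.24 -0.25  0.63 -0.05] [-0.08  0.53  0.28  2.22 -0.34  0.43  0.42]
45 [-0.5   0.31  0.28  2.23 -0.14  0.62  0.67] [ 0.02  0.52  0.14  2.22 -0.17  0.42  1.08]
90 [-0.36  0.3   0.11  2.23 -0.05  0.62  1.36] [ 0.11  0.52  0.02  2.21 -0.02  0.41  1.71]
135 [-0.21  0.3  -0.08  2.22  0.04  0.62  2.04] [ 0.24  0.52 -0.16  2.21  0.19  0.43  2.29]
[0.44845111 0.08018168 0.19998929] 2.425 [[ 0.999 -0.047 -0.014  0.454]
 [-0.049 -0.953 -0.299  0.156]
 [ 0.001  0.299 -0.954  0.345]
 [ 0.     0.     0.     1.   ]] 337.9041267780145
[ 0.48535006 -0.10258635  0.19664776] 3.25
[317.94161746 190.27781524] [318.97441722 190.82986784]
```

View pics/w12.png

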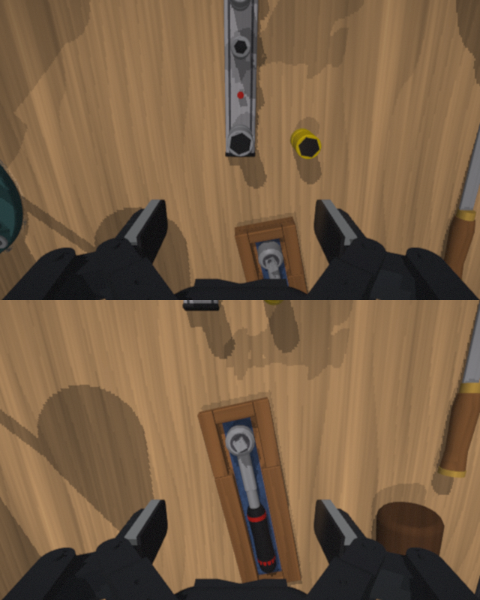

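The wrist views (each halved, 4th picture) show the big socket at about (240,143) in the top half and the drive at about (240,440-300) in the bottom half, both where projected. The yellow decoy is at (306,146). I'll enlarge both.

```bash
python3 - <<'E'
from h import *
o=[]
for n in ('w1','w2'):
    c=np.load(f'pics/{n}.npz'); o.append(cv2.resize(c['pixels'][155:225,285:355,::-1],None,fx=5.7143,fy=5.7143,interpolation=cv2.INTER_CUBIC))
cv2.imwrite('pics/c2.png',np.hstack(o))
E
```

```text
(no output)
```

View pics/c2.png

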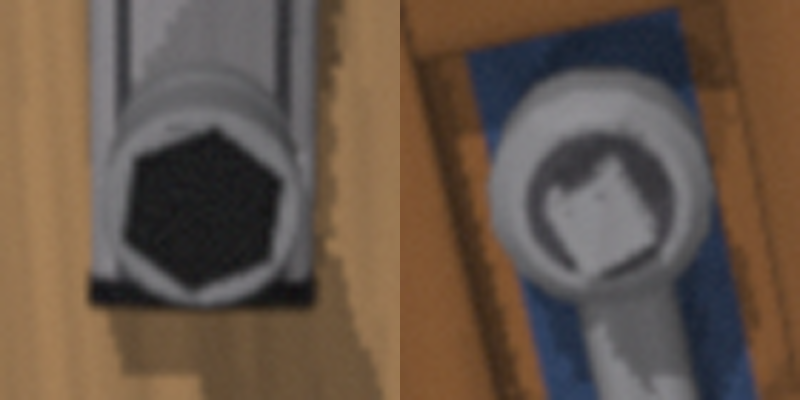

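The left crop is the large socket, dark hexagon centred at (320.5,191.5) full-frame. The right crop is the upright drive, its top centred about (320.7,194) and the ring about its foot at (319.6,190.5). I'll convert both and check against each other.

```bash
python3 - <<'E'
from h import *
a=np.load('pics/w1.npz'); b=np.load('pics/w2.npz')
print(ray(a,320.4,191.4,.054)); print('top',ray(b,320.7,194.2,.051),'ring',ray(b,319.7,190.6,.036),'headcircle',ray(b,319.8,155+180/5.714,.036))
print('rail end corners', [ray(a,285+x/5.714,155+y/5.714,z) for x,y,z in((92,280,.012),(312,280,.012))])
print(env.observe()['ee_pos'],env.observe()['force'])
E
```

```text
[0.45013667 0.07785788 0.054     ]
top [ 0.48687802 -0.10818585  0.051     ] ring [ 0.48590441 -0.10879491  0.036     ] headcircle [ 0.48620009 -0.10485327  0.036     ]
rail end corners [array([0.42902206, 0.05411931, 0.012     ]), array([0.46872796, 0.0521443 , 0.012     ])]
[ 0.48535006 -0.10258635  0.19664776] [ 0.73957956  0.34360502 -0.42134726]
```

```bash
python3 - <<'E'
from h import *
o=[]
for n,y in (('w3',90),('w4',-90)):
    env.move_pose([.4862,-.106,.13],ori(np.radians(y))); env.dwell(.6)
    c=snap('wrist',n); u=proj(c,np.array([.4862,-.106,.051])); print(n,u,env.observe()['ee_pos'],env.observe()['time_s'])
    x,yy=int(u[0])-30,int(u[1])-30; print('origin',x,yy)
    o.append(cv2.resize(c['pixels'][yy:yy+60,x:x+60,::-1],(400,400),interpolation=cv2.INTER_CUBIC))
cv2.imwrite('pics/c3.png',np.hstack(o))
E
```

```text
w3 [321.42533944 211.34359806] [ 0.48620392 -0.10601392  0.13002333] 5.1
origin 291 181
w4 [321.35741733 211.33732536] [ 0.48621309 -0.10600937  0.13000498] 6.0
origin 291 181
```

View pics/c3.png

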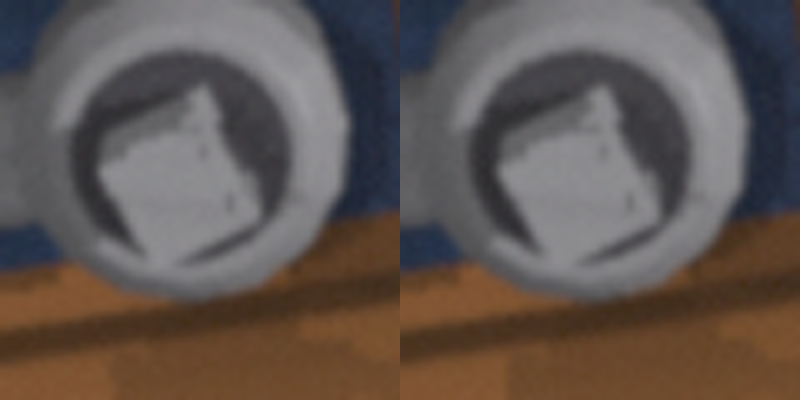

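```bash
python3 - <<'E'
from h import *
s=env.observe(); print(s['joint_positions'].round(2),R.from_rotvec(s['orientation']).as_matrix().round(2).tolist())
for n in('w3','w4'): print(np.load(f'pics/{n}.npz')['extrinsics'].round(4).tolist())
for y in (-90,-80,-60,-30,90): print(y, ori(np.radians(y)).round(3), env.solve_ik([.4862,-.106,.13],ori(np.radians(y))).round(2))
E
```

```text
[ 0.13  0.46 -0.    2.19  0.    0.49  1.69] [[0.0, 1.0, 0.0], [1.0, -0.0, -0.0], [-0.0, 0.0, -1.0]]
[[-0.0004, 0.954, 0.2997, 0.4113], [1.0, 0.0004, -0.0, -0.1066], [-0.0001, 0.2997, -0.954, 0.2753], [0.0, 0.0, 0.0, 1.0]]
[[-0.0005, 0.954, 0.2997, 0.4113], [1.0, 0.0005, 0.0, -0.1066], [-0.0001, 0.2997, -0.954, 0.2753], [0.0, 0.0, 0.0, 1.0]]
-90 [ 2.221 -2.221  0.   ] [ 0.13  0.46 -0.    2.19  0.    0.49  1.69]
-80 [ 2.407 -2.019  0.   ] [-0.47  0.62  0.84  2.22 -0.8   0.65 -0.43]
-60 [ 2.721 -1.571  0.   ] [-0.41  0.58  0.74  2.21 -0.71  0.6  -0.18]
-30 [ 3.035 -0.813  0.   ] [-0.31  0.53  0.59  2.21 -0.57  0.55  0.19]
90 [2.221 2.221 0.   ] [ 0.13  0.46 -0.    2.19  0.    0.49  1.69]
```

```bash
python3 - <<'E'
from h import *
b=np.load('pics/w3.npz'); b2=np.load('pics/w2.npz')
print('top',ray(b,317.6,209.4,.0505),'ring',ray(b,317.9,204.6,.036))
for p in([.486,-.108,.051],[.486,-.108,.036]): print(proj(b,np.array(p)),proj(b2,np.array(p)))
E
```

```text
top [ 0.48493395 -0.10867794  0.0505    ] ring [ 0.48593689 -0.10858096  0.036     ]
[318.566538   211.07126214] [319.70774636 194.0472785 ]
[318.68327933 204.68150622] [319.75849736 189.7740581 ]
```

```bash
python3 - <<'E'
from h import *
p=np.array([.4495,.078,0])
def st(t): s=env.observe(); print(t,s['ee_pos'].round(4),s['force'].round(1),round(s['grip_width'],4),round(s['time_s'],1))
z=lambda h:p+[0,0,h]
env.command_gripper(.052)
env.move_pose(z(.13),ori(np.radians(87)))
env.move_straight(z(.037),vel=.1); st('down')
env.command_gripper(.028); st('pinch1')
env.command_gripper(.052)
env.move_straight(z(.085),vel=.15)
env.move_pose(z(.085),ori(np.radians(-3))); env.dwell(.2)
env.move_straight(z(.037),vel=.1)
env.command_gripper(.02); st('pinch2')
env.move_straight(z(.12),vel=.1); env.dwell(.3); st('lift')
print(env.observe()['joint_positions'].round(2))
snap('side','d2',(300,180,460,300),5); 
E
```

```text
down [0.4499 0.0779 0.0374] [-0.3 -0.3  0.6] 0.052 8.3
pinch1 [0.45   0.0782 0.0379] [0.3 0.7 5.3] 0.0295 8.6
pinch2 [0.4497 0.0782 0.0378] [-1.   0.5  4.9] 0.0296 11.5
lift [0.4493 0.0778 0.1197] [-0.1  0.3 -1.3] 0.0293 12.8
[-0.66  0.5   0.52  2.3  -0.56  0.46  0.26]
```

View pics/d2.png

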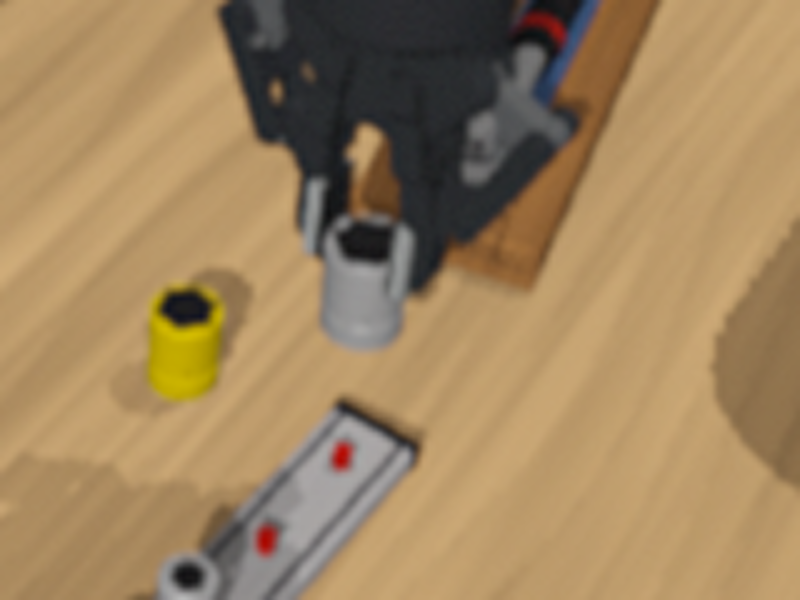

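The socket is held upright between the pads and stud 5 is now empty; the other sockets look undisturbed. Next I go to the drive and touch it lightly.

```bash
cat >> h.py <<'E'
def F(): return env.observe()['force']
def st(t=''):
    s=env.observe(); print(t,(s['ee_pos']*1000).round(1),s['force'].round(1),s['moment'].round(2),round(s['grip_width'],4),round(s['time_s'],1))
E
python3 - <<'E'
from h import *
xy=[.4858,-.1083]
env.move_straight([.4495,.078,.13],vel=.2)
env.move_pose([*xy,.13],ori(np.radians(-3)))
env.move_straight([*xy,.084],vel=.1); env.dwell(.4); st('hover'); F0=F(); np.save('F0.npy',F0)
print(env.observe()['joint_positions'].round(2))
z=.080
while z>.068:
    env.move_straight([*xy,z],vel=.02); env.dwell(.08)
    f=F()-F0
    if abs(f[2])>6: break
    z-=.0005
st('contact %.4f'%z); print(f.round(1))
E
```

```text
hover [ 486.  -108.3   84.3] [-0.7 -0.1 -1. ] [-0.02  0.01  0.02] 0.0295 14.9
[-0.18  0.59  0.42  2.23 -0.57  0.43  0.66]
contact 0.0750 [ 486.  -108.4   75.3] [-0.5  1.   5.4] [ 0.06  0.08 -0.07] 0.0294 18.7
[0.2 1.1 6.4]
```

```bash
python3 - <<'E'
from h import *
xy=[.4858,-.1083]; F0=np.load('F0.npy'); z=.0750; yaw=-3; t=0
while yaw<100:
    yaw+=3; env.move_straight([*xy,z],vel=.05,attitude=ori(np.radians(yaw))); env.dwell(.05)
    f=F()-F0
    n=0
    while f[2]<5 and n<4 and z>.0715:
        z-=.0004; n+=1; env.move_straight([*xy,z],vel=.02); env.dwell(.05); f=F()-F0
    if f[2]>10: z+=.0003
    print(yaw,round(z*1000,1),f.round(1),env.observe()['moment'][2].round(2),round(env.observe()['time_s'],1))
    if z<.0725: break
    if f[2]>20 or env.observe()['time_s']>45: break
st()
E
```

```text
0 75.0 [-0.1 -0.1  5.7] 0.04 19.0
3 75.0 [ 0.9 -0.4  6. ] 0.02 19.3
6 74.6 [0.6 0.6 7.6] 0.02 19.9
9 74.2 [2.  0.9 6.7] 0.04 20.5
12 73.8 [ 1.1 -0.2  8.1] -0.0 21.1
15 73.8 [1.1 1.2 6.8] 0.1 21.4
18 73.8 [0.  1.1 5. ] 0.02 21.7
21 72.6 [0.1 1.  6.3] 0.07 22.9
24 72.2 [0.  1.9 5.4] 0.03 23.5
 [ 485.7 -108.3   72.2] [-0.7  1.8  4.4] [ 0.31 -0.03  0.03] 0.0295 23.5
```

```bash
python3 - <<'E'
from h import *
xy=[.4858,-.1083]; F0=np.load('F0.npy'); z=.0722
for i in range(12):
    z-=.0005; env.move_straight([*xy,z],vel=.03); env.dwell(.05); f=F()-F0
    print(round(z*1000,1),f.round(1),env.observe()['moment'].round(2),(env.observe()['ee_pos'][2]*1000).round(1))
    if f[2]>12: break
st()
snap('side','d3',(340,150,460,240),6)
E
```

```text
71.7 [0.5 1.5 7.6] [0.33 0.06 0.1 ] 71.9
71.2 [-0.1  0.9  8.2] [0.4  0.08 0.04] 71.5
70.7 [0.4 0.9 9.7] [0.34 0.15 0.13] 71.1
70.2 [-0.   1.8 10.3] [0.32 0.26 0.07] 70.8
69.7 [ 1.4  1.5 11.2] [0.29 0.25 0.1 ] 70.3
69.2 [-0.4  1.6 12.5] [0.35 0.23 0.12] 69.9
 [ 485.8 -108.5   69.9] [-1.1  1.5 11.5] [0.35 0.23 0.12] 0.0293 25.3
```

View pics/d3.png

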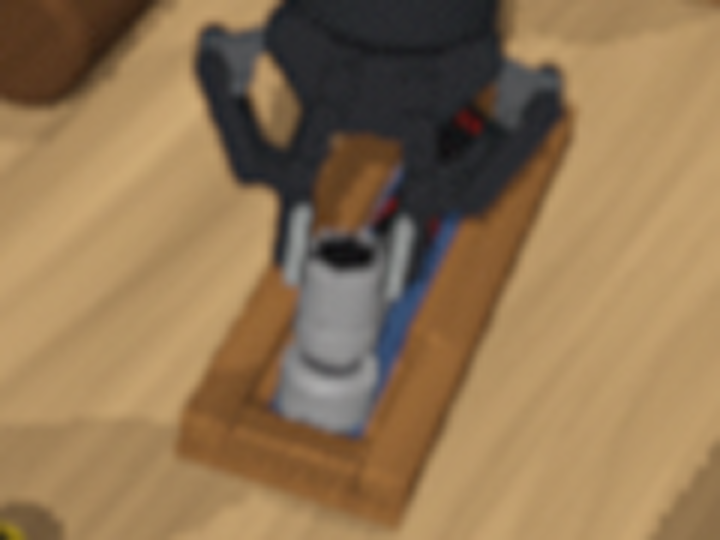

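```bash
python3 - <<'E'
from h import *
b=np.load('pics/d3.npz')
for z in (.036,.044,.0864): 
    for o in ((0,0),(-.0,.016)): print(z,o,((proj(b,np.array([.4858+o[0],-.1083+o[1],z]))-[340,150]+.4)*6).round(0))
# vertical axis direction
E
```

```text
0.036 (0, 0) [329. 355.]
0.036 (-0.0, 0.016) [310. 377.]
0.044 (0, 0) [331. 340.]
0.044 (-0.0, 0.016) [313. 361.]
0.0864 (0, 0) [346. 254.]
0.0864 (-0.0, 0.016) [327. 276.]
```

The socket's upper end appears at (345,252) in the crop and is predicted at (346,254), so it is upright and has not slipped in the grip. The end face is about 8.4 mm above the head, which is ball-stop height. I'll press past it with a force limit.

```bash
python3 - <<'E'
from h import *
xy=[.4858,-.1083]; F0=np.load('F0.npy'); z=.0692
for i in range(24):
    z-=.0005; env.move_straight([*xy,z],vel=.03); env.dwell(.04); s=env.observe(); f=s['force']-F0
    print(round(z*1000,1),(s['ee_pos'][2]*1000).round(1),f.round(1),s['moment'].round(2))
    if f[2]>26 or np.hypot(*f[:2])>12: break
st()
E
```

```text
68.7 69.5 [ 0.4  1.2 13.2] [0.35 0.38 0.1 ]
68.2 69.0 [-0.   1.1 14.1] [0.38 0.35 0.13]
67.7 68.8 [-1.1  1.1 16.6] [0.36 0.51 0.07]
67.2 68.6 [-1.8  1.7 19.5] [0.32 0.59 0.11]
66.7 68.3 [-1.4  0.6 20.3] [0.31 0.67 0.17]
66.2 68.0 [-1.4  1.4 22.7] [0.26 0.72 0.18]
65.7 67.8 [-2.9  1.1 27.5] [0.34 0.87 0.15]
 [ 486.1 -109.1   67.8] [-3.6  1.1 26.5] [0.34 0.87 0.15] 0.0296 27.4
```

```bash
python3 - <<'E'
from h import *
F0=np.load('F0.npy'); z=.0675; xy=np.array([.4857,-.1080])
for yaw in (24,26,28,30,27,24,22,20):
    env.move_straight([*xy,z],vel=.03,attitude=ori(np.radians(yaw))); env.dwell(.05); s=env.observe(); f=s['force']-F0
    print(yaw,(s['ee_pos']*1000).round(1),f.round(1),s['moment'].round(2),s['time_s'].round(1) if hasattr(s['time_s'],'round') else s['time_s'])
E
```

```text
24 [ 485.9 -108.6   68.2] [-1.2  0.7 13. ] [0.15 0.34 0.19] 27.6583
26 [ 485.8 -108.4   68. ] [-0.   0.2 12.2] [0.24 0.32 0.13] 27.9583
28 [ 485.8 -108.3   68. ] [-1.2  0.8 12.1] [0.25 0.29 0.05] 28.2583
30 [ 485.8 -108.2   67.8] [ 0.2  0.2 10.5] [0.29 0.21 0.07] 28.5583
27 [ 485.7 -108.3   67.8] [ 1.2  0.7 10. ] [0.15 0.28 0.11] 28.8583
24 [ 485.7 -108.4   67.8] [-0.4  1.  10.4] [0.21 0.24 0.09] 29.1583
22 [ 485.7 -108.4   67.8] [ 0.1  0.1 10.5] [0.21 0.25 0.16] 29.4583
20 [ 485.7 -108.5   67.8] [-1.3  0.5  9.2] [0.16 0.26 0.1 ] 29.7583
```

```bash
python3 - <<'E'
from h import *
F0=np.load('F0.npy'); z=.0675; xy=np.array([.4857,-.1080]); yaw=20
for i in range(22):
    z-=.0006; yaw=25 if i%2==0 else 22
    env.move_straight([*xy,z],vel=.03,attitude=ori(np.radians(yaw))); env.dwell(.04); s=env.observe(); f=s['force']-F0
    print(yaw,round(z*1000,1),(s['ee_pos']*1000).round(1),f.round(1),s['moment'].round(2),round(s['time_s'],1))
    if f[2]>30: break
    if s['ee_pos'][2]<.064 and f[2]>20: break
E
```

```text
25 66.9 [ 485.7 -108.1   67.1] [-0.2  1.   9.4] [0.27 0.19 0.08] 30.1
22 66.3 [ 485.7 -108.2   66.6] [0.3 0.5 9.7] [0.25 0.2  0.03] 30.3
25 65.7 [ 485.6 -108.    65.8] [-0.3  0.9  7.6] [0.27 0.15 0.08] 30.6
22 65.1 [ 485.6 -108.2   65.2] [0.  1.2 8.7] [ 0.21  0.17 -0.01] 30.9
25 64.5 [ 485.5 -108.    64.4] [0.7 1.8 6.8] [0.3 0.1 0.1] 31.2
22 63.9 [ 485.5 -108.2   63.9] [0.1 0.4 7.7] [ 0.25  0.14 -0.01] 31.5
25 63.3 [ 485.4 -107.9   63.1] [0.5 0.6 4.8] [0.25 0.14 0.06] 31.8
22 62.7 [ 485.4 -108.    62.6] [-0.6  1.4  5.9] [0.22 0.12 0.08] 32.1
25 62.1 [ 485.3 -107.9   61.9] [-0.4  2.1  2.2] [0.33 0.04 0.04] 32.4
22 61.5 [ 485.4 -108.2   61.7] [-0.5  0.3  8. ] [0.24 0.28 0.12] 32.7
25 60.9 [ 485.5 -108.    61.6] [-1.9  0.9 11.9] [0.42 0.4  0.03] 33.0
22 60.3 [ 485.5 -108.3   61.5] [-2.7  1.2 17.7] [0.38 0.63 0.07] 33.3
25 59.7 [ 485.5 -108.1   61.4] [-3.6  2.5 23.9] [0.57 0.71 0.01] 33.5
```

Past the ball: the force fell to 2 N, then rose steeply with the end face at about 36 mm, so the socket is home. Now I unload, then lift gently.

```bash
python3 - <<'E'
from h import *
F0=np.load('F0.npy'); xy=np.array([.4856,-.1080])
env.move_straight([*xy,.0612],vel=.02,attitude=ori(np.radians(23.5))); env.dwell(.5); st('home')
for z in (.0625,.0635,.0645,.0655,.0665):
    env.move_straight([*xy,z],vel=.015); env.dwell(.1); s=env.observe(); print(z,(s['ee_pos']*1000).round(1),(s['force']-F0).round(1))
env.dwell(.4); st('up')
snap('side','d4',(340,150,460,240),6)
E
```

```text
home [ 485.4 -108.    61.7] [-2.2  2.6 10.6] [0.35 0.4  0.01] 0.0295 34.3
0.0625 [ 485.3 -107.9   61.9] [ 0.2  0.9 -4. ]
0.0635 [ 485.4 -108.1   63.4] [-0.2 -0.1 -3.9]
0.0645 [ 485.4 -108.2   64.5] [ 0.5 -1.  -3.1]
0.0655 [ 485.5 -108.3   65.5] [ 0.4 -1.5 -4.2]
0.0665 [ 485.5 -108.3   66.5] [-1.6 -1.7 -3.8]
up [ 485.5 -108.3   66.5] [-1.5 -2.9 -5.9] [-0.73  0.22  0.09] 0.0294 36.5
```

View pics/d4.png

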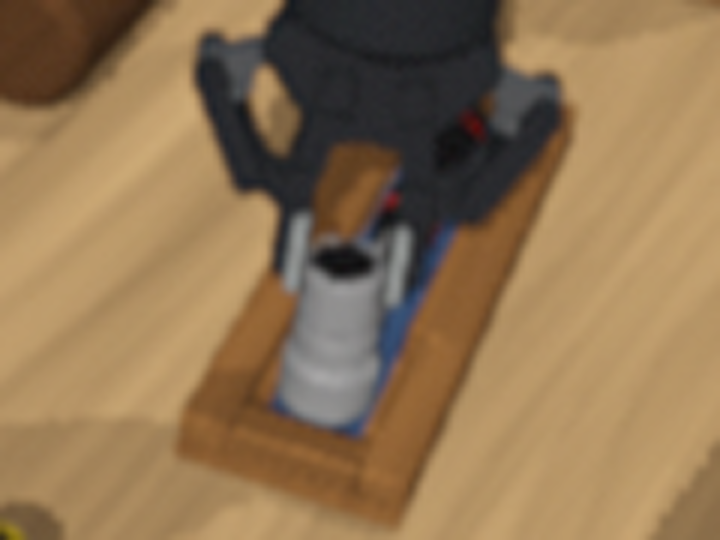

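The socket sits flush on the head and the head has come up (lower rim at (330,420), more blue felt showing). The steady −4 N matches the ratchet hanging on it. I'll go a little higher for margin, then lower and let go.

```bash
python3 - <<'E'
from h import *
F0=np.load('F0.npy'); xy=np.array([.4856,-.1080])
env.move_straight([*xy,.0675],vel=.015); env.dwell(.5); st('up')
env.move_straight([*xy,.0614],vel=.015); env.dwell(.4); st('down')
env.command_gripper(.07); st('open')
env.move_straight([*xy,.15],vel=.1); 
env.move_pose([.4855,-.05,.22],ori(np.radians(0))); env.dwell(.3); st('clear')
a=snap('side','d5'); b=snap('scene','s5'); 
f=lambda c,x,y,w,h:cv2.resize(c['pixels'][y:y+h,x:x+w,::-1],(400,300),interpolation=cv2.INTER_CUBIC)
w=snap('wrist','w5')
cv2.imwrite('pics/c5.png',np.vstack([np.hstack([f(a,350,165,80,60),f(b,295,155,80,60)]),np.hstack([f(a,260,200,200,150),f(w,0,0,640,400)])]))
E
```

```text
up [ 485.4 -108.3   67.5] [-1.7 -4.8 -6.9] [-1.03  0.34  0.1 ] 0.029 37.2
down [ 485.4 -107.5   61.8] [-3.2 -1.6  6.1] [-0.37  0.82  0.02] 0.0292 38.2
open [ 486.1 -107.7   61.4] [-0.2 -0.8 -0.2] [ 0.    0.03 -0.  ] 0.07 38.7
clear [484.9 -50.9 219.3] [-0.5  0.8 -0.8] [ 0.02 -0.02  0.06] 0.0701 40.6
```

View pics/c5.png

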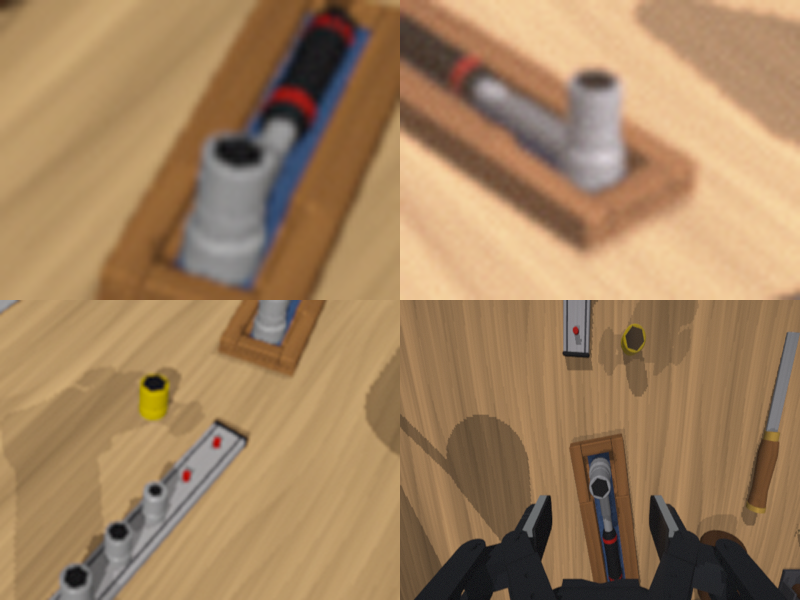

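```bash
python3 - <<'E'
from h import *
a=np.load('pics/d5.npz');b=np.load('pics/s5.npz');p=np.array([.4856,-.1080,.078])
print(((proj(a,p)-[350,165]+.4)*5).round(),((proj(b,p)-[295,155]+.4)*5+[400,0]).round())
env.finish_job()
E
```

```text
[236. 152.] [595.  81.]
the job is handed in; nothing more can be done
```

The largest socket is on the ratchet's drive, pressed home with the ball clicked in, and the job is handed in. Handing in gives no verdict, so this rests on my own checks.

- **Fitting:** I lifted the socket off its end stud and rested it on the drive at about 6 N. Turning it about 25° brought it in. It stopped near ball height, and small yaw wiggles took it past the ball. The most I pressed, by wrist force, was about 27 N.
- **Home:** the force fell to about 2 N, then rose steeply with the end face level with the head's face, to within about 0.3 mm by the arm's reading.
- **Lift check:** the tool rose about 5 to 6 mm with a steady pull of 4 to 7 N. The picture partway up, at about 5 mm, showed the socket still flush and the head up out of the cradle.
- **End state:** I lowered it and let go, and the gripper is clear of everything. In the last pictures the socket's upper end is within 2 enlarged pixels (about 0.5 mm) of its home position in the side view, and about the same in the scene view. The other three sockets, the rail and the yellow look-alike appear undisturbed. I did not check the glue, mallet and extension closely, but the arm never went near them.

**Disagreements:**
- The fixed cameras put the drive 3 mm away in y from where the wrist camera did. I used the wrist value, and the fit bore it out.
- The gripper read 29.5 mm on the 32 mm socket. The grip held throughout.
- Pressing past the ball took more than the stated 5 to 20 N before I corrected the sideways sag and wiggled it.

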